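# Ice for the block-chilling dish

## Robot

A 6-joint arm with a two-finger parallel gripper is mounted at the origin on the work surface. World frame = base frame: x ahead of the robot, y to its left, z up, the work surface at z = 0. Lengths are in m, angles in rad, forces in N, time in s.
With the tool pointing down it reaches from about 0.35 to 0.8 m from the base axis. Payload 7.3 kg.
Tool frame: the origin (TCP) lies on the centre line of the jaws, within the pads' length; the fingertips stand 19 mm ahead of it and the grasp point (between the pads) is the TCP; z points along the fingers, x is the direction in which the jaws open and shut, and the axes are right-handed (so a half turn about z gives the same grasp; the last joint's range is limited). The gripper opens to 85 mm and grips with 20 to 120 N. Pads are 22 mm wide; open, the fingers measure 114 mm over their backs; the gripper's body (76 mm by 85 mm) begins 54 mm behind the grasp point. The pads swing forward as they close: fully open they stand 13 mm farther back than shut.
Start: joints at [-1.304, 0.342, 1.524, -0, 1.275, -0.146], TCP at [0.211, -0.481, 0.25] pointing down, gripper open.
Joint ranges: [-2.53, 2.53], [-0.77, 2.02], [0.04, 2.7], [-1, 4.14], [0.28, 2.66], [-3.11, 3.11]. Speed limits (rad/s): [2.57, 2.57, 3.14, 3.14, 3.14, 3.14].

## Interface

Orientations are given as a 3x3 rotation matrix whose columns are the frame's x, y, z axes.
In Python, from rig import robot, vision, ticket gives the robot as it stands.
- The arm moves only by the tool jog_arm, never from a script. Its argument "rows" is a list of rows, each an object with "linear": the shift along the tool's x, y, z in m, a list of three; "yaw": the turn about the tool's z in rad. In form: [{"linear": [dx, dy, dz], "yaw": yaw}, ...]. A call has 1 to 12 rows; each row shifts and turns the commanded pose from where the row before left it, along the tool's axes as they then stand; what a row does not reach is not made up. A row lasts 1/8 s, in which the tool goes at most 62.5 mm and 10.7 degrees, less where a joint would pass 70% of its speed; a pose out of reach is approached as far as the arm can. A call with a gripper value outside its range is refused whole. "hand" is the opening, from 0 (shut) to 1 (fully open), set as the call begins (left out, the last holds). The fingers move at their own pace and stop on an object; the grip force is fixed at half the most. Time passes only in rows, so rows that do not move let the fingers close. It gives the time, the measured TCP pose, the force and the opening at its end, in the units of the state.
- robot.sense(): the state, without advancing time (a new reading comes with each control period).
- vision.capture(name): name is "side" or "top" or "wrist"; returns a dict with "img" (420x560x3 uint8, red, green, blue), "range_z" (420x560 float32, m along the optical axis (not along the pixel's ray), 0 where there is no reading), "vfov" (degrees; the focal length in pixels is half the picture's height over the tangent of half this angle, whatever the lens; pixels are square), "cx", "cy" (the principal point, pixels), "cam_to_world" (4x4, takes a point from camera to world coordinates); the wrist camera has in their place "mount" (4x4, takes a point from camera to tool coordinates, whose origin is the TCP and whose axes are the tool frame's). Camera axes: x right, y up, looking along -z (the intrinsics and any distortion apply to the point x, -y, -z); pixel columns grow to the right and rows downward; lengths in m; the calibration is good to about 2 mm. A picture is of the moment at which its call begins: read the wrist's pose just before it.
- ticket.close_job(): hands the job in, once; it reports no verdict.
The state is a dict: "t": time; "joint_pos": joint angles; "joint_vel": joint speeds; "effort": joint torques, N m; "position": TCP position; "ee_rot": TCP orientation; "wrist_force": force on the tool from outside, world axes, zero at the start; "wrist_torque": the same for the moment, N m; "finger_gap": finger opening in m.
Only numpy, scipy, OpenCV 4.12 (cv2) and the standard library are available. Lean on these libraries where they do the work, as an engineer would, in place of code of your own. Each camera call takes 0.05 s, during which the arm holds its last target. There are 200 camera calls.

## Task

Take the metal scoop by its handle and use it to move at least three pieces of ice from the grey rectangular tub into the round steel dish, touching the ice only with the scoop, never with the fingers. Spill nothing: every piece must end up either in the dish or still in the tub. Then hang the scoop by its ring on the arm of the hook stand so that it hangs there freely, swaying gently at most, and leave the bottle, jar, cassettes and brush where they are.

Things in the scene. Friction and masses are not known exactly. Their poses are not given: they have to be found in the camera images.
- tub: the ice tub: open rectangular grey plastic tub fixed to the bench, 200 mm long (its x) by 106 mm wide (its y) by 50 mm high, walls and floor 5 mm thick (inside 190 x 96 mm, 45 mm deep); origin at the centre of its underside, x along its length, z up. At the start the six pieces of ice lie in its +x half (the half away from the robot).
- dish: the chilling dish: open round steel dish fixed to the bench, 160 mm across the rim, 148 mm at the foot, 45 mm high, wall 4 mm, floor 5 mm; origin at the centre of its underside, z up.
- dish_floor (a point): centre of the upper face of the dish's floor, 5 mm above its underside.
- scoop: loose aluminium scoop, 0.18 kg, 221 mm long. Origin: centre of the underside of its bowl; x out of the open mouth, z up as it stands. Bowl: floor 76 (x -38 to 38) x 80 x 2 mm, back wall 37 mm high, side walls 37 mm high from the back to x = 23, front open. A strip rises from the back wall to a level handle bar with a ring at its rear end (see scoop_grip, scoop_ring)
- scoop_grip (a point): on the scoop's handle, x = -64, z = 95 mm of the scoop, axes as the scoop. The black handle bar is 14 mm thick (y), 18 mm high (z 86 to 104), flat-sided, and runs level along x from -37 to -129 mm.
- scoop_ring (a point): centre of the ring at the handle's end, x = -157, z = 95 mm of the scoop; axes as the scoop. The ring stands in the scoop's xz plane (its hole runs along y), inner radius 22 mm, of 8 mm wire, outer radius 30 mm.
- scoop_lip (a point): middle of the front edge of the bowl's floor, x = 38 mm, z = 1.5 mm of the scoop.
- scoop_bowl (a point): point inside the bowl, 14 mm above its underside at its centre.
- hook: fixed hook stand: steel foot (130 x 90 mm, 12 mm high), post 16 mm thick, 297 mm high; origin on the post's axis at bench level. One round arm, rubber-sleeved, 10 mm thick, runs level along the stand's -y for 100 mm, its axis 270 mm above the bench; its end turns up, the tip 17 mm above the arm's axis and 113 mm from the post's axis.
- hook_seat (a point): point on the axis of the hook's arm, 70 mm from the post's axis and 270 mm above the bench; y points along the arm towards the post, z up.
- bottle: bystander: amber bottle, 64 mm diameter, 170 mm high; origin at its foot.
- jar: bystander: white jar, 68 mm diameter, 90 mm high; origin at its foot.
- cassettes: bystander: low loose stack of white tissue cassettes, about 90 x 40 mm, 19 mm high; origin at its foot.
- brush: bystander: brush lying on the bench, origin at its underside.
- ice1: a piece of ice: pale stubby round nugget 24 mm in diameter and 21 mm high with rounded edges, slippery, 12 g; origin at its centre. All six are alike.
- ice2: a piece of ice: pale stubby round nugget 24 mm in diameter and 21 mm high with rounded edges, slippery, 12 g; origin at its centre. All six are alike.
- ice3: a piece of ice: pale stubby round nugget 24 mm in diameter and 21 mm high with rounded edges, slippery, 12 g; origin at its centre. All six are alike.
- ice4: a piece of ice: pale stubby round nugget 24 mm in diameter and 21 mm high with rounded edges, slippery, 12 g; origin at its centre. All six are alike.
- ice5: a piece of ice: pale stubby round nugget 24 mm in diameter and 21 mm high with rounded edges, slippery, 12 g; origin at its centre. All six are alike.
- ice6: a piece of ice: pale stubby round nugget 24 mm in diameter and 21 mm high with rounded edges, slippery, 12 g; origin at its centre. All six are alike.

How it is judged:
By the outcome, as a careful person would: the job done as asked, in the order asked, and still so for the second after the job is handed in, with the robot touching nothing.
It also fails if it takes over 64 s, if anything falls off the work surface, if the arm or the gripper's body presses on something with over 40 N, if the wrist force passes 120 N, or if a joint passes its speed limit or range.

## Working session

There is one attempt and no reset: what is moved stays moved. The work goes in short steps, Python scripts to look and compute and a tool call to move; the robot and the scene stay as the last step left them, time stands still between calls to the robot, and variables do not carry over. Pictures are saved under pics/ and viewed, about 8 in all and at most 12, crops included, and the job is handed in when it is done.

Besides the shell and the picture viewer there is one more tool, called after "Call:" as name(argument=value, ...) on one line, values as JSON. jog_arm: Moves the arm, as the interface text tells. Its arguments: {"type":"object","properties":{"rows":{"type":"array","items":{"type":"object","properties":{"linear":{"type":"array","items":{"type":"number"}},"yaw":{"type":"number"}}}},"hand":{"type":"number"}},"required":["rows"]}

```bash
mkdir -p pics; ls
cat > h.py <<'E'
import numpy as np, cv2
from rig import robot, vision, ticket
def cap(name,fn=None):
    s=robot.sense(); c=vision.capture(name)
    if name=="wrist":
        T=np.eye(4);T[:3,:3]=s["ee_rot"];T[:3,3]=s["position"];c["cam_to_world"]=T@c["mount"]
    if fn: cv2.imwrite("pics/"+fn,c["img"][:,:,::-1])
    return c
def P(c):
    z=c["range_z"].astype(float);H,W=z.shape;f=H/2/np.tan(np.radians(c["vfov"])/2)
    v,u=np.mgrid[:H,:W]
    p=np.stack([(u-c["cx"])/f*z,-(v-c["cy"])/f*z,-z,np.ones_like(z)],-1)@c["cam_to_world"].T
    p=p[...,:3];p[z==0]=np.nan
    return p
E
python3 - <<'E'
from h import *
for n in("top","side"):
    c=cap(n,n+"0.png"); print({k:(v if np.size(v)<20 else np.shape(v)) for k,v in c.items()})
    np.save(n+"0.npy",P(c))
a=np.hstack([cv2.resize(cv2.imread("pics/top0.png"),None,fx=1,fy=1)])
print(robot.sense())
E
```

```text
pics
{'img': (420, 560, 3), 'range_z': (420, 560), 'vfov': 52.53354912855691, 'cx': 283.3185049532596, 'cy': 212.35209339683468, 'cam_to_world': array([[ 0.00139574,  0.99505532, -0.09931247,  0.47409981],
       [-0.99989505,  0.00282081,  0.01421039,  0.07853813],
       [ 0.01442027,  0.09928222,  0.99495482,  1.12624141],
       [ 0.        ,  0.        ,  0.        ,  1.        ]])}
{'img': (420, 560, 3), 'range_z': (420, 560), 'vfov': 46.825090610459284, 'cx': 280.8304263884383, 'cy': 208.71018045459556, 'cam_to_world': array([[-0.74759597,  0.344996  , -0.56751919, -0.18858588],
       [-0.66395005, -0.36705662,  0.65149042,  0.91648316],
       [ 0.01644991,  0.86385601,  0.50347016,  0.82228544],
       [ 0.        ,  0.        ,  0.        ,  1.        ]])}
{'t': 0.1, 'joint_pos': array([-1.30398774e+00,  3.42687560e-01,  1.52494711e+00,  3.01008121e-05,
        1.27540171e+00, -1.45986818e-01]), 'joint_vel': array([-3.07760851e-04, -6.56201735e-06, -3.43740211e-03,  3.24886469e-04,
        2.22550534e-03, -2.49043110e-04]), 'effort': array([ 1.39828775e-03, -4.34448946e+01, -2.46489537e+01, -1.45190170e-04,
        4.66440950e-03,  5.61303443e-05]), 'position': array([ 0.21055875, -0.48055397,  0.24966858]), 'ee_rot': array([[ 4.01163190e-01, -9.16006534e-01, -3.52867028e-04],
       [-9.16005495e-01, -4.01163275e-01,  1.40023774e-03],
       [-1.42418421e-03, -2.38495701e-04, -9.99998957e-01]]), 'wrist_force': array([ 0.28709573, -0.93834486, -0.14072001]), 'wrist_torque': array([-0.00322205,  0.01463561,  0.01060301]), 'finger_gap': 0.08572168184941006}
```

```bash
python3 -c "
import cv2,numpy as np
a=cv2.imread('pics/top0.png');b=cv2.imread('pics/side0.png')
cv2.imwrite('pics/t0b.png',cv2.resize(a,(800,600),interpolation=cv2.INTER_CUBIC));cv2.imwrite('pics/s0b.png',cv2.resize(b,(800,600),interpolation=cv2.INTER_CUBIC))"
```

```text
(no output)
```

View pics/t0b.png

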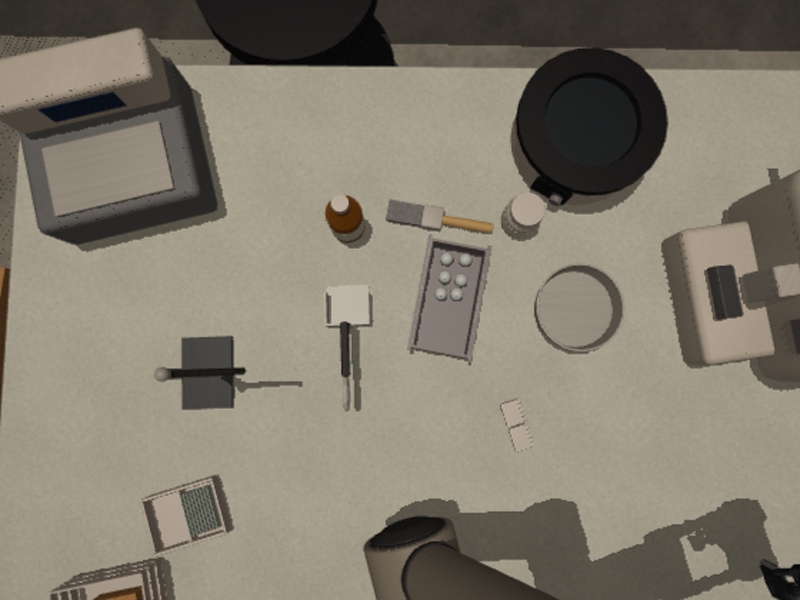

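View pics/s0b.png

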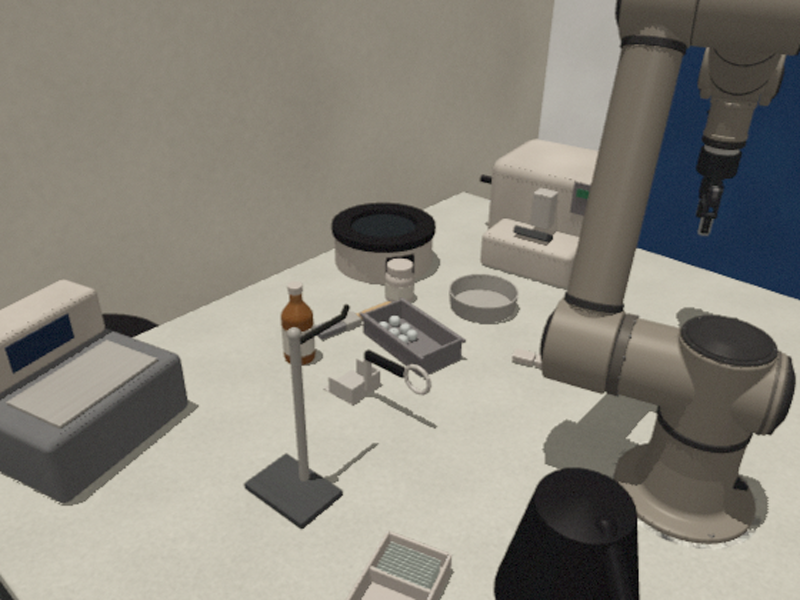

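Top view (800-px picture): scoop bowl at (348,306), handle down to ring (347,405), tub at (410–490, 237–360) with six ice pieces at its far end, dish at (578,308), hook post top at (160,373) with its arm to (243,371). Side view confirms the layout. Now I'll measure these from depth.

Run:
```python
from h import *
p=np.load("top0.npy"); s=np.load("side0.npy")
k=.7
def box(u0,u1,v0,v1,z0,z1,q=p):
    r=q[int(v0*k):int(v1*k),int(u0*k):int(u1*k)].reshape(-1,3);return r[(r[:,2]>z0)&(r[:,2]<z1)]
def rect(r,n):
    c,w,a=cv2.minAreaRect((r[:,:2]*1000).astype(np.float32));print(n,len(r),"c",c,"size",w,"ang",a,"z",np.percentile(r[:,2],[2,50,98]).round(4))
r=box(395,505,225,370,.043,.06);rect(r,"tubrim")
rect(box(395,505,225,370,.02,.06),"tub>20mm")
r=box(525,640,255,360,.035,.06);rect(r,"dish"); print(cv2.minEnclosingCircle((r[:,:2]*1000).astype(np.float32)))
rect(box(315,385,280,415,.03,.045),"bowlwalls")
r=box(315,385,280,420,.08,.12);rect(r,"handle+ring");print(np.percentile(r[:,2],[5,50,95]))
m=r[:,:2].mean(0);d=np.linalg.svd(r[:,:2]-m)[2][0];t=(r[:,:2]-m)@d;print("mean",m,"dir",d,"ends",m+d*t.min(),m+d*t.max())
r=box(140,260,330,420,.24,.32);m=r[:,:2];print("arm",len(r));
a=r[(r[:,2]<.285)];
for y0 in np.arange(a[:,1].min(),a[:,1].max(),.015):
    b=r[(r[:,1]>=y0)&(r[:,1]<y0+.015)]
    if len(b):print(y0.round(3),b.mean(0).round(4),b[:,2].max().round(4))
rect(box(140,260,320,420,.008,.016),"foot")
r=box(395,505,225,370,.012,.032)
print("ice region", r[:,0].min())
# side arm points
q=s.reshape(-1,3);q=q[(q[:,2]>.24)&(q[:,2]<.31)&(q[:,0]>.2)&(q[:,0]<.6)&(q[:,1]>.1)&(q[:,1]<.5)]
for y0 in np.arange(q[:,1].min(),q[:,1].max(),.015):
    b=q[(q[:,1]>=y0)&(q[:,1]<y0+.015)]
    if len(b):print("S",y0.round(3),b.mean(0).round(4),b[:,2].max().round(4))
q=s.reshape(-1,3);q=q[(q[:,2]>.06)&(q[:,2]<.13)&(abs(q[:,0]-.41)<.15)&(abs(q[:,1]-.17)<.06)]
rect(q,"S scoop hi");m=q.mean(0);print(m)
rect(p[int(325*k):int(395*k),int(335*k):int(360*k)].reshape(-1,3),"x")
```

```text
tubrim 799 c (593.2827758789062, -16.471519470214844) size (115.13410949707031, 211.47386169433594) ang 79.15702056884766 z [0.0451 0.0499 0.0538]
tub>20mm 1321 c (618.2481689453125, -21.407882690429688) size (145.00411987304688, 261.2750549316406) ang 78.44402313232422 z [0.0206 0.0479 0.0534]
dish 446 c (578.1534423828125, -251.77252197265625) size (158.35992431640625, 157.6545867919922) ang 89.8464126586914 z [0.0359 0.0443 0.0496]
((577.7401123046875, -251.92169189453125), 80.21930694580078)
bowlwalls 98 c (575.1289672851562, 168.1575927734375) size (61.18511962890625, 80.23487091064453) ang 2.4334092140197754 z [0.0312 0.0366 0.0408]
handle+ring 286 c (471.6468505859375, 164.18504333496094) size (147.92279052734375, 14.310768127441406) ang 1.9927644729614258 z [0.0873 0.1037 0.1179]
[0.09579167 0.10367116 0.11697864]
mean [0.48787612 0.16404537] dir [-0.99928876 -0.03770912] ends [0.54559501 0.16622344] [0.39776064 0.16064477]
arm 374
0.286 [0.4646 0.293  0.2816] 0.2878
0.301 [0.4636 0.3093 0.2734] 0.2779
0.316 [0.4635 0.3242 0.2737] 0.2765
0.331 [0.4633 0.3392 0.2736] 0.2768
0.
[... 341 characters left out ...]
2651] 0.2796
S 0.115 [0.2098 0.1198 0.2515] 0.2661
S 0.28 [0.4629 0.293  0.2828] 0.287
S 0.295 [0.4635 0.3017 0.2759] 0.2864
S 0.31 [0.4619 0.318  0.2722] 0.2764
S 0.325 [0.4614 0.3326 0.2727] 0.2766
S 0.34 [0.4608 0.3476 0.2723] 0.2756
S 0.355 [0.4602 0.3623 0.2718] 0.2762
S 0.37 [0.4596 0.3785 0.2721] 0.2757
S 0.385 [0.4555 0.3958 0.274 ] 0.2972
S 0.4 [0.4564 0.4064 0.271 ] 0.2979
S scoop hi 449 c (472.49871826171875, 170.0894775390625) size (152.30128479003906, 16.45135498046875) ang 1.323419451713562 z [0.0651 0.099  0.1227]
[0.47405592 0.17100729 0.09561928]
x 833 c (484.00006103515625, 172.47189331054688) size (43.82088088989258, 124.3708267211914) ang 88.53665161132812 z [nan nan nan]
```

```bash
python3 -c "
import cv2
a=cv2.imread('pics/top0.png');cv2.imwrite('pics/c.png',cv2.resize(a[155:300,90:450],(800,322),interpolation=cv2.INTER_CUBIC))"
```

```text
(no output)
```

View pics/c.png

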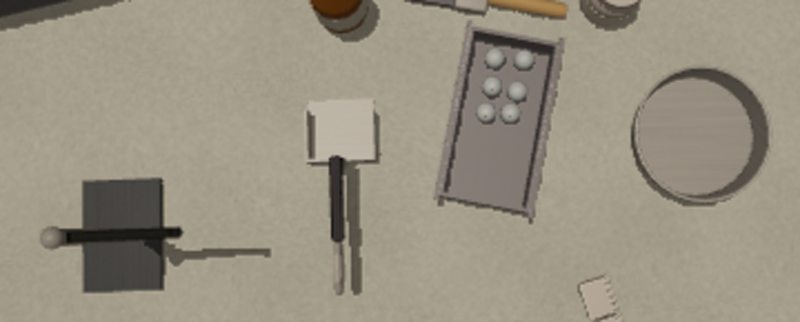

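Sizes agree with the spec: tub about 211×115 mm including noise, dish radius 80, handle 148 mm at z 0.104, arm z 0.27. The scoop origin is about (0.583, 0.168) with yaw about 2°. Moving towards the scoop.

Call:
jog_arm(rows=[{"linear": [0,0,0],"yaw": 0.125},{"linear": [0,0,0],"yaw": 0.125},{"linear": [0,0,0],"yaw": 0.125},{"linear": [-0.044,-0.024,0],"yaw": 0},{"linear": [-0.044,-0.024,0],"yaw": 0},{"linear": [-0.044,-0.024,0],"yaw": 0},{"linear": [-0.044,-0.024,0],"yaw": 0},{"linear": [-0.044,-0.024,0],"yaw": 0},{"linear": [-0.044,-0.024,0],"yaw": 0},{"linear": [-0.044,-0.024,0],"yaw": 0},{"linear": [-0.044,-0.024,0],"yaw": 0},{"linear": [-0.044,-0.024,0],"yaw": 0}], hand=1)

```text
t: 1.6
position: [0.4119, -0.0754, 0.2502]
ee_rot: [[0.038, -0.999, -0.0], [-0.999, -0.038, -0.0], [0.0, 0.0, -1.0]]
wrist_force: [0.9, -0.8, -0.4]
finger_gap: 0.0853
```

```bash
cat >> h.py <<'E'
def to(x,y,z,deg=None):
    """remaining shift in tool axes; deg = wanted heading of scoop x (= -tool y)"""
    s=robot.sense();R=s["ee_rot"];h=np.degrees(np.arctan2(-R[1,1],-R[0,1]))
    out="t %.2f pos %s head %.2f gap %.4f F %s"%(s["t"],s["position"].round(4),h,s["finger_gap"],s["wrist_force"].round(1))
    dy=0 if deg is None else -np.radians(deg-h)
    H=np.radians(h if deg is None else deg);d=np.array([x,y,z])-s["position"]
    f=np.array([np.cos(H),np.sin(H),0]);l=np.array([-f[1],f[0],0])
    print(out,"\nyaw first",dy.round(4),"then tool shift",np.round([-d@l,-d@f,-d[2]],4))
E
python3 - <<'E'
from h import *
to(.5316,.1665,.15,2.2)
E
```

```text
t 1.60 pos [ 0.4119 -0.0754  0.2502] head 2.16 gap 0.0853 F [ 0.9 -0.8 -0.4] 
yaw first -0.0007 then tool shift [-0.2372 -0.1289  0.1002]
```

Call:
jog_arm(rows=[{"linear": [-0.047,-0.0255,0.01],"yaw": 0},{"linear": [-0.047,-0.0255,0.01],"yaw": 0},{"linear": [-0.047,-0.0255,0.01],"yaw": 0},{"linear": [-0.047,-0.0255,0.02],"yaw": 0},{"linear": [-0.047,-0.0255,0.05],"yaw": 0},{"linear": [0,0,0],"yaw": 0}])

```text
t: 2.35
position: [0.5249, 0.1578, 0.1531]
ee_rot: [[0.041, -0.999, -0.008], [-0.999, -0.041, -0.001], [0.001, 0.008, -1.0]]
wrist_force: [-0.4, -0.8, 0.4]
finger_gap: 0.0855
```

Run:
```python
from h import *
to(.5316,.1665,.095,2.2)
c=cap("wrist","w1.png");p=P(c);np.save("w1.npy",p)
r=p.reshape(-1,3);
def rect(r,n):
    if len(r)<5: print(n,len(r));return
    q,w,a=cv2.minAreaRect((r[:,:2]*1000).astype(np.float32));print(n,len(r),"c",np.round(q,1),"size",np.round(w,1),"ang",round(a,2),r[:,:2].min(0),r[:,:2].max(0))
rect(r[(r[:,2]>.095)&(r[:,2]<.108)&(abs(r[:,1]-.167)<.03)],"handle")
rect(r[(r[:,2]>.03)&(r[:,2]<.042)&(abs(r[:,1]-.167)<.06)&(abs(r[:,0]-.58)<.08)],"bowl")
```

```text
t 2.35 pos [0.5249 0.1578 0.1531] head 2.37 gap 0.0855 F [-0.4 -0.8  0.4] 
yaw first 0.003 then tool shift [-0.0084 -0.007   0.0581]
handle 3516 c [496.3 167.7] size [98.2 14.1] ang 2.32 [0.44738816 0.15934446] [0.54538472 0.17656397]
bowl 1563 c [574.4 170.9] size [60.7 80.2] ang 2.45 [0.54261578 0.12988112] [0.60632564 0.2121325 ]
```

View pics/w1.png

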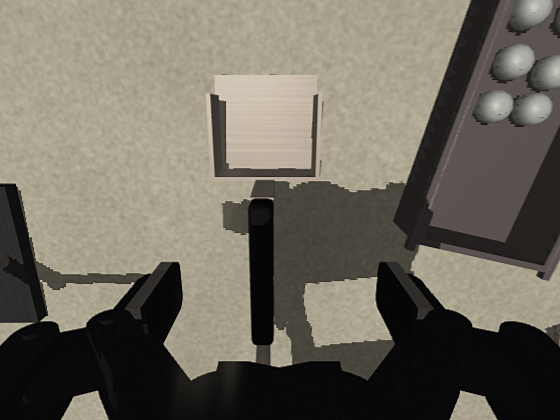

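Wrist view: bowl at (266,125), handle (261, 200–345) between the open fingers, with the centreline measured at about y 0.169. Descending.

Call:
jog_arm(rows=[{"linear": [0,0,0],"yaw": 0},{"linear": [0,0,0],"yaw": 0}])

```text
t: 2.65
position: [0.527, 0.1547, 0.1591]
ee_rot: [[0.036, -0.999, 0.003], [-0.999, -0.036, 0.0], [-0.0, -0.003, -1.0]]
wrist_force: [-0.3, -0.3, 0.6]
finger_gap: 0.0854
```

Run:
```python
from h import *
to(.531,.169,.095,2.35)
```

```text
t 2.65 pos [0.527  0.1547 0.1591] head 2.09 gap 0.0854 F [-0.3 -0.3  0.6] 
yaw first -0.0046 then tool shift [-0.0141 -0.0046  0.0641]
```

Call:
jog_arm(rows=[{"linear": [-0.0135,-0.0045,0.02],"yaw": -0.004},{"linear": [0,0,0.03],"yaw": 0},{"linear": [0,0,0.014],"yaw": 0},{"linear": [0,0,0],"yaw": 0}])

```text
t: 3.15
position: [0.5299, 0.1693, 0.0924]
ee_rot: [[0.042, -0.999, -0.002], [-0.999, -0.042, -0.0], [0.0, 0.002, -1.0]]
wrist_force: [-0.1, 0.3, 0.5]
finger_gap: 0.0852
```

Call:
jog_arm(rows=[{"linear": [0,0,0],"yaw": 0},{"linear": [0,0,0],"yaw": 0},{"linear": [0,0,0],"yaw": 0},{"linear": [0,0,0],"yaw": 0},{"linear": [0,0,0],"yaw": 0},{"linear": [0,0,0],"yaw": 0}], hand=0)

```text
t: 3.9
position: [0.5308, 0.1692, 0.0939]
ee_rot: [[0.042, -0.999, 0.001], [-0.999, -0.042, -0.0], [0.0, -0.001, -1.0]]
wrist_force: [-0.6, -1.6, 3.8]
finger_gap: 0.0132
```

Run:
```python
from h import *
to(.531,.169,.095,2.35)
p=np.load("top0.npy")
# tub rim: fit lines; region
r=p[158:262,275:355].reshape(-1,3);r=r[(r[:,2]>.044)&(r[:,2]<.056)]
best=None
from scipy.optimize import minimize
def cost(v):
    c,s=np.cos(v[2]),np.sin(v[2]);d=r[:,:2]-v[:2];a=d@[c,s];b=d@[-s,c]
    e=np.minimum(abs(abs(a)-.0975)+10*np.maximum(abs(b)-.053,0),abs(abs(b)-.0505)+10*np.maximum(abs(a)-.1,0))
    return np.minimum(e,.01).mean()
for a in(-9,-10,-11,-12):
    o=minimize(cost,[.5933,-.0165,np.radians(a)],method="Nelder-Mead",options=dict(xatol=1e-6,fatol=1e-8));print(o.x[:2].round(4),np.degrees(o.x[2]).round(2),o.fun)
```

```text
t 3.90 pos [0.5308 0.1692 0.0939] head 2.39 gap 0.0132 F [-0.6 -1.6  3.8] 
yaw first 0.0007 then tool shift [ 0.0002 -0.0002 -0.0011]
[ 0.5932 -0.0164] -10.9 0.002772959105279352
[ 0.5933 -0.0164] -10.87 0.0027729949538058546
[ 0.5929 -0.0163] -11.15 0.002776159587244593
[ 0.5932 -0.0164] -10.89 0.0027729624781575235
```

Gripped (gap 13 mm). Tub fit: (0.593, −0.016), yaw −10.9°. Next: ice positions in the tub frame, and a second check on the tub.

Run:
```python
from h import *
th=np.radians(-10.9);c,s=np.cos(th),np.sin(th)
for n in("top0","w1","side0"):
    p=np.load(n+".npy").reshape(-1,3);d=p[:,:2]-[.5932,-.0164];a=d@[c,s];b=d@[-s,c]
    m=(abs(a)<.092)&(abs(b)<.046)&(p[:,2]>.019)&(p[:,2]<.034)
    q=np.c_[a,b,p[:,2]][m]
    q=q[q[:,0]>-.05];print(n,len(q),"x' pct",np.percentile(q[:,0],[1,5,50,99]).round(4),"z",np.percentile(q[:,2],[50,98]).round(4))
    # rim edges
    m=(p[:,2]>.045)&(p[:,2]<.054)&(abs(a)<.12)&(abs(b)<.07)
    A,B=a[m],b[m]
    for nm,sel,v in(("x-",(abs(B)<.045)&(A<-.08),A),("x+",(abs(B)<.045)&(A>.08),A),("y-",(abs(A)<.09)&(B<-.04),B),("y+",(abs(A)<.09)&(B>.04),B)):
        if sel.sum()>5: print("  ",nm,sel.sum(),np.percentile(v[sel],[3,50,97]).round(4))
    m=(abs(a)<.092)&(abs(b)<.044)&(p[:,2]<.012);print("  floor z",np.median(p[m,2]).round(4))
# target: scoop origin at tub x'=-.052; grip -.052
for xs,z in((-.051,.2),(-.051,.1)):
    g=np.array([.5932,-.0164])+np.array([c,s])*(xs-.052);to(g[0],g[1],z,-10.9)
```

```text
top0 357 x' pct [-0.0014  0.0028  0.0392  0.0869] z [0.0241 0.0291]
   x- 72 [-0.0999 -0.0975 -0.095 ]
   x+ 83 [0.0946 0.0972 0.0999]
   y- 266 [-0.0572 -0.0526 -0.0478]
   y+ 256 [0.0484 0.0528 0.0573]
  floor z 0.005
w1 4509 x' pct [-0.0476 -0.0373  0.03    0.0754] z [0.0241 0.0292]
   x- 965 [-0.1006 -0.0975 -0.0926]
   y- 411 [-0.0533 -0.046  -0.0444]
   y+ 4244 [0.051  0.0566 0.0606]
  floor z 0.005
side0 260 x' pct [-0.0475 -0.0354  0.0334  0.0913] z [0.0245 0.0331]
   x- 73 [-0.1021 -0.0979 -0.0842]
   x+ 64 [0.0894 0.0967 0.1032]
   y- 157 [-0.0546 -0.046  -0.0414]
   y+ 157 [0.0515 0.059  0.0633]
  floor z 0.0056
t 3.90 pos [0.5308 0.1692 0.0939] head 2.39 gap 0.0132 F [-0.6 -1.6  3.8] 
yaw first 0.232 then tool shift [ 0.1704  0.0066 -0.1061]
t 3.90 pos [0.5308 0.1692 0.0939] head 2.39 gap 0.0132 F [-0.6 -1.6  3.8] 
yaw first 0.232 then tool shift [ 0.1704  0.0066 -0.0061]
```

Call:
jog_arm(rows=[{"linear": [0,0,-0.03],"yaw": 0},{"linear": [0,0,-0.04],"yaw": 0.116},{"linear": [0,0,-0.02],"yaw": 0.116},{"linear": [0.04,0.002,-0.016],"yaw": 0},{"linear": [0.045,0.002,0],"yaw": 0},{"linear": [0.045,0.002,0],"yaw": 0},{"linear": [0.04,0,0],"yaw": 0},{"linear": [0,0,0],"yaw": 0},{"linear": [0,0,0],"yaw": 0},{"linear": [0,0,0],"yaw": 0}])

```text
t: 5.15
position: [0.4926, 0.0044, 0.1994]
ee_rot: [[-0.188, -0.982, -0.0], [-0.982, 0.188, 0.0], [-0.0, 0.0, -1.0]]
wrist_force: [0.4, -0.4, -0.9]
finger_gap: 0.0132
```

```bash
cat > tub.py <<'E'
from h import *
import sys
n=sys.argv[1];th=np.radians(-10.9);c,s=np.cos(th),np.sin(th)
p=P(cap("wrist",n+".png"));np.save(n+".npy",p);p=p.reshape(-1,3)
d=p[:,:2]-[.5932,-.0164];a=d@[c,s];b=d@[-s,c]
m=(p[:,2]>.045)&(p[:,2]<.054)&(abs(a)<.12)&(abs(b)<.07);A,B=a[m],b[m]
for nm,sel,v in(("x-",(abs(B)<.045)&(A<-.08),A),("x+",(abs(B)<.045)&(A>.08),A),("y-",(abs(A)<.09)&(B<-.04),B),("y+",(abs(A)<.09)&(B>.04),B)):
    if sel.sum()>5: print("  ",nm,sel.sum(),np.percentile(v[sel],[3,50,97]).round(4), "slope",np.degrees(np.arctan(np.polyfit(A[sel],B[sel],1)[0])).round(2))
m=(abs(a)<.092)&(abs(b)<.046)&(p[:,2]>.019)&(p[:,2]<.034);q=a[m];print("ice x'",np.percentile(q,[1,5,50]).round(4))
g=np.array([.5932,-.0164])+np.array([c,s])*(-.103);to(g[0],g[1],.1,-10.9)
E
python3 tub.py w2
```

```text
y- 1263 [-0.0545 -0.0502 -0.0452] slope 1.74
   y+ 1335 [0.0507 0.0553 0.0599] slope -0.63
ice x' [-0.0031  0.0007  0.0287]
t 5.20 pos [0.4926 0.0044 0.1994] head -10.81 gap 0.0134 F [ 0.6  0.6 -2.8] 
yaw first 0.0015 then tool shift [0.0014 0.0003 0.0994]
```

View pics/w2.png

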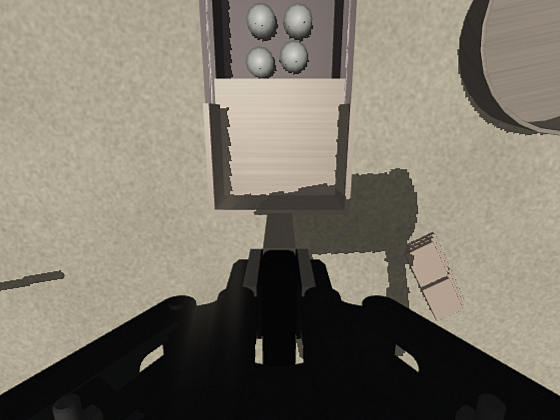

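```bash
cat > bowl.py <<'E'
from h import *
import sys
p=np.load(sys.argv[1]+".npy").reshape(-1,3);s=robot.sense();R=s["ee_rot"]
q=(p-s["position"])@R; x,y,h=-q[:,1],-q[:,0],-q[:,2]   # scoop-like axes at TCP
m=(h>-.064)&(h<-.05)&(abs(y)<.06)&(x>0)&(x<.1)
X,Y,Z=x[m],y[m],h[m];print("rim n",m.sum(),"x",np.percentile(X,[1,99]).round(4),"y",np.percentile(Y,[1,99]).round(4))
for nm,k in(("L",Y>.03),("R",Y<-.03)):
    print(nm,k.sum(),np.median(Y[k]).round(4),"slope",np.degrees(np.arctan(np.polyfit(X[k],Y[k],1)[0])).round(2), "pitch",np.degrees(np.arctan(np.polyfit(X[k],Z[k],1)[0])).round(2),"top h",np.median(Z[k]).round(4))
m=(abs(y)<.033)&(x>.02)&(x<.085)&(h<-.07)&(h>-.12);f=np.polyfit(x[m],h[m],1);print("floor n",m.sum(),"pitch",np.degrees(np.arctan(f[0])).round(2),"h at mid",np.polyval(f,.052).round(4),"lip",x[m].max().round(4))
E
python3 bowl.py w2
```

```text
rim n 2926 x [0.0131 0.0735] y [-0.0398  0.0399]
L 979 0.0377 slope 2.09 pitch -0.05 top h -0.0575
R 987 -0.0376 slope -1.98 pitch 0.05 top h -0.0573
floor n 10572 pitch -0.01 h at mid -0.0921 lip 0.0847
```

The scoop is level and centred in the hand (lip 85 mm ahead, bottom 94 mm below). The tub sits about 2.5 mm left of the top-camera estimate. Lowering in.

Call:
jog_arm(rows=[{"linear": [0,0,0.04],"yaw": -0.004},{"linear": [-0.0005,0,0.04],"yaw": 0},{"linear": [0,0,0.014],"yaw": 0},{"linear": [0,0,0.004],"yaw": 0},{"linear": [0,0,0],"yaw": 0},{"linear": [0,0,0],"yaw": 0}])

```text
t: 5.95
position: [0.4928, 0.004, 0.1024]
ee_rot: [[-0.185, -0.983, 0.001], [-0.983, 0.185, -0.0], [0.0, -0.001, -1.0]]
wrist_force: [-0.2, 0.6, -1.1]
finger_gap: 0.0132
```

```bash
python3 tub.py w3; python3 bowl.py w3; python3 -c "
import numpy as np
from scipy import ndimage as n
p=np.load('w3.npy').reshape(-1,3);t=np.radians(-10.6);c,s=np.cos(t),np.sin(t);d=p[:,:2]-[.5932,-.0164];a=d@[c,s];b=d@[-s,c]
m=(abs(a)<.1)&(abs(b)<.048)&(p[:,2]>.023)&(p[:,2]<.034)&(a>-.01)
H=np.histogram2d(a[m],b[m],bins=[44,40],range=[[-.01,.1],[-.05,.05]])[0]>0
l,k=n.label(H);print([tuple(np.round([.0025*u-.00875,.0025*v-.04875],3)) for u,v in n.center_of_mass(H,l,range(1,k+1))],n.sum(H,l,range(1,k+1)))"
```

```text
x- 2153 [-0.1009 -0.0963 -0.0844] slope -6.64
   y- 4594 [-0.0546 -0.0495 -0.0452] slope 0.2
   y+ 4803 [0.041  0.0544 0.0598] slope 0.96
ice x' [-0.0864 -0.086   0.001 ]
t 6.00 pos [0.4928 0.004  0.1024] head -10.66 gap 0.0133 F [ 0.3  0.6 -1.8] 
yaw first 0.0041 then tool shift [0.001  0.0005 0.0024]
rim n 13760 x [0.0016 0.0988] y [-0.0558  0.0585]
L 5916 0.0507 slope 4.26 pitch 0.41 top h -0.0531
R 5804 -0.0482 slope -3.61 pitch 0.4 top h -0.053
floor n 10591 pitch 0.22 h at mid -0.0919 lip 0.0847
[(np.float64(0.009), np.float64(-0.045)), (np.float64(0.007), np.float64(0.018)), (np.float64(0.011), np.float64(-0.01))] [23. 61. 65.]
```

View pics/w3.png

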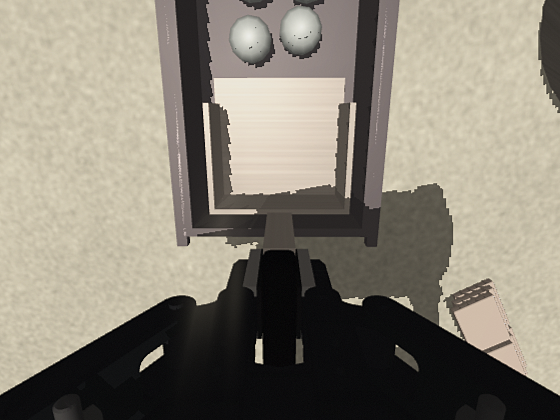

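Scoop is inside the tub, with ice nuggets at (250,38) and (300,30) ahead of the lip and clearance on all sides. Touching down and pushing forward.

Call:
jog_arm(rows=[{"linear": [0,0,0.0025],"yaw": 0},{"linear": [0,0,0.001],"yaw": 0},{"linear": [0,-0.005,0],"yaw": 0},{"linear": [0,-0.008,0],"yaw": 0},{"linear": [0,-0.008,0],"yaw": 0},{"linear": [0,-0.008,0],"yaw": 0},{"linear": [0,-0.008,0],"yaw": 0},{"linear": [0,-0.008,0],"yaw": 0},{"linear": [0,0,0],"yaw": 0}])

```text
t: 7.12
position: [0.5371, -0.0044, 0.0989]
ee_rot: [[-0.185, -0.983, 0.001], [-0.983, 0.185, -0.0], [-0.0, -0.001, -1.0]]
wrist_force: [-2.1, -0.3, 6.1]
finger_gap: 0.0128
```

```bash
python3 tub.py w4|tail -2;python3 bowl.py w4|tail -1
```

```text
t 7.17 pos [ 0.5371 -0.0044  0.0989] head -10.67 gap 0.0129 F [-1.8  0.3  4.6] 
yaw first 0.004 then tool shift [ 0.0012  0.0457 -0.0011]
floor n 10739 pitch 3.22 h at mid -0.0915 lip 0.085
```

View pics/w4.png

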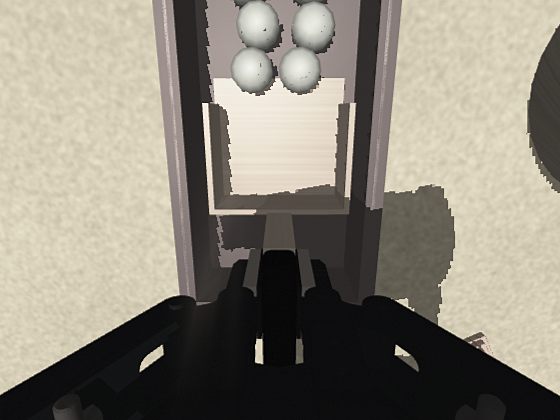

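The first two pieces are riding onto the lip. Continuing to push.

Call:
jog_arm(rows=[{"linear": [0,-0.008,0],"yaw": 0},{"linear": [0,-0.008,0],"yaw": 0},{"linear": [0,-0.008,0],"yaw": 0},{"linear": [0,-0.008,0],"yaw": 0},{"linear": [0,-0.008,0],"yaw": 0},{"linear": [0,-0.008,0],"yaw": 0},{"linear": [0,-0.007,0],"yaw": 0},{"linear": [0,-0.003,0],"yaw": 0},{"linear": [0,0,0],"yaw": 0}])

```text
t: 8.3
position: [0.5935, -0.015, 0.0989]
ee_rot: [[-0.185, -0.983, -0.001], [-0.983, 0.185, 0.0], [-0.0, 0.001, -1.0]]
wrist_force: [-3.6, 1.3, 6.5]
finger_gap: 0.0127
```

```bash
python3 tub.py w5;python3 bowl.py w5|tail -1
```

```text
x+ 2438 [0.0938 0.0962 0.0989] slope 45.11
   y- 4647 [-0.0545 -0.0493 -0.0451] slope 0.02
   y+ 4640 [0.0505 0.0547 0.0599] slope 0.29
ice x' [-0.0388  0.0147  0.0597]
t 8.35 pos [ 0.5935 -0.015   0.0989] head -10.67 gap 0.0131 F [-2.7 -0.2  6.4] 
yaw first 0.004 then tool shift [ 0.0015  0.103  -0.0011]
floor n 10951 pitch 14.64 h at mid -0.0812 lip 0.085
```

View pics/w5.png

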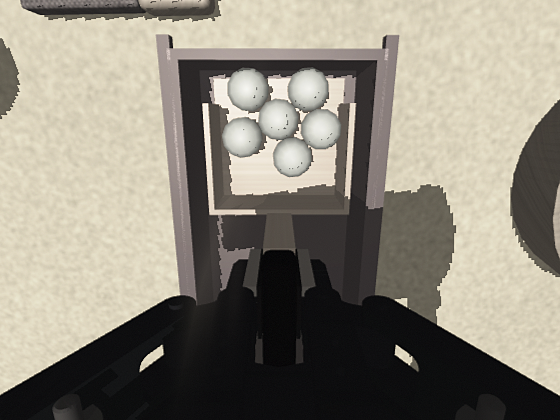

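All six pieces are on the scoop floor. I'll close the last gap to the wall, lift slightly, then draw back gently.

Call:
jog_arm(rows=[{"linear": [0,-0.003,0],"yaw": 0},{"linear": [0,-0.003,0],"yaw": 0},{"linear": [0,0,0],"yaw": 0},{"linear": [0,0,-0.002],"yaw": 0},{"linear": [0,0.0005,-0.002],"yaw": 0},{"linear": [0,0.001,0],"yaw": 0},{"linear": [0,0.002,0],"yaw": 0},{"linear": [0,0.003,0],"yaw": 0},{"linear": [0,0.004,0],"yaw": 0},{"linear": [0,0.004,0],"yaw": 0},{"linear": [0,0.005,0],"yaw": 0},{"linear": [0,0.005,0],"yaw": 0}])

```text
t: 9.85
position: [0.5753, -0.0116, 0.1022]
ee_rot: [[-0.185, -0.983, 0.0], [-0.983, 0.185, -0.0], [0.0, -0.0, -1.0]]
wrist_force: [-0.3, -1.1, -2.6]
finger_gap: 0.0131
```

Call:
jog_arm(rows=[{"linear": [0,0.006,0],"yaw": 0},{"linear": [0,0.006,0],"yaw": 0},{"linear": [0,0.007,0],"yaw": 0},{"linear": [0,0.007,0],"yaw": 0},{"linear": [0,0.008,0],"yaw": 0},{"linear": [0,0.008,0],"yaw": 0},{"linear": [0,0.008,0],"yaw": 0},{"linear": [0,0.008,0],"yaw": 0},{"linear": [0,0.008,0],"yaw": 0},{"linear": [0,0.008,0],"yaw": 0},{"linear": [0,0.004,0],"yaw": 0},{"linear": [0,0,0],"yaw": 0}])

```text
t: 11.35
position: [0.4989, 0.0028, 0.1022]
ee_rot: [[-0.185, -0.983, 0.0], [-0.983, 0.185, -0.0], [0.0, -0.0, -1.0]]
wrist_force: [0.5, -0.1, -2.0]
finger_gap: 0.0129
```

```bash
python3 tub.py w6;python3 bowl.py w6
```

```text
x- 1842 [-0.1008 -0.0965 -0.0805] slope -0.77
   y- 4798 [-0.0546 -0.0495 -0.0452] slope 0.17
   y+ 4911 [0.0502 0.0546 0.0598] slope 0.57
ice x' [-0.0802 -0.0797 -0.0372]
t 11.40 pos [0.4992 0.0027 0.1022] head -10.67 gap 0.0126 F [ 0.8 -0.2 -2.7] 
yaw first 0.004 then tool shift [0.001  0.0071 0.0022]
rim n 12241 x [0.0001 0.0989] y [-0.0558  0.0586]
L 5616 0.0512 slope 2.63 pitch 0.71 top h -0.0529
R 5519 -0.0485 slope -2.2 pitch 0.7 top h -0.0528
floor n 10915 pitch 11.82 h at mid -0.0802 lip 0.085
```

View pics/w6.png

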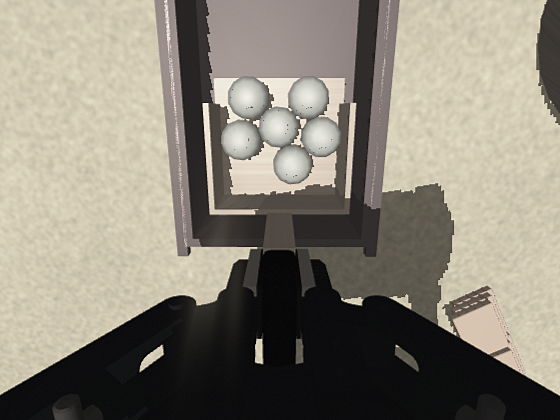

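All six are still aboard and barely shifted. Next I press the scoop's back against the near wall to tilt the mouth slightly up in the grip for safe carrying.

Call:
jog_arm(rows=[{"linear": [0,0.003,0],"yaw": 0},{"linear": [0,0.004,-0.002],"yaw": 0},{"linear": [0,0.004,0],"yaw": 0},{"linear": [0,0.003,0],"yaw": 0},{"linear": [0,0.003,0],"yaw": 0},{"linear": [0,0.003,0],"yaw": 0},{"linear": [0,0.002,0],"yaw": 0},{"linear": [0,0,0],"yaw": 0}])

```text
t: 12.4
position: [0.4819, 0.0059, 0.1056]
ee_rot: [[-0.185, -0.983, 0.012], [-0.983, 0.185, -0.002], [-0.0, -0.012, -1.0]]
wrist_force: [11.0, -2.2, -6.0]
finger_gap: 0.0131
```

```bash
cat > bowl2.py <<'E'
from h import *
import sys
n=sys.argv[1];s=robot.sense();p=P(cap("wrist",n+".png"));np.save(n+".npy",p);p=p.reshape(-1,3);R=s["ee_rot"]
to(*s["position"])
q=(p-s["position"])@R; x,y,h=-q[:,1],-q[:,0],-q[:,2]
# side-wall tops: highest points per x-bin at |y| in .035-.041
for lo,hi in((.0365,.0415),(-.0415,-.0365)):
    X=[];Z=[]
    for b in np.arange(-.01,.1,.004):
        m=(x>=b)&(x<b+.004)&(y>lo)&(y<hi)&(h>-.12)&(h<-.0)
        if m.sum()>8:X.append(b+.002);Z.append(np.percentile(h[m],95))
    print("wall",[(round(a,3),round(z,3)) for a,z in zip(X,Z)])
m=(abs(y)<.035)&(x>-.03)&(x<.12)&(h<-.02)&(h>-.14)
for b in np.arange(0,.1,.008):
    k=m&(x>=b)&(x<b+.008)
    if k.sum()>8:print(round(b,3),np.percentile(h[k],[2,20,50,90]).round(3),end=" ; ")
E
python3 bowl2.py w7
```

```text
Traceback (most recent call last):
  File "bowl2.py", line 4, in <module>
    to(*s["position"])
    ~~^^^^^^^^^^^^^^^^
  File "h.py", line 22, in to
    print(out,"\nyaw first",dy.round(4),"then tool shift",np.round([-d@l,-d@f,-d[2]],4))
                            ^^^^^^^^
AttributeError: 'int' object has no attribute 'round'
```

```bash
sed -i 's/dy=0 if/dy=np.float64(0) if/' h.py; python3 bowl2.py w7
```

```text
t 12.50 pos [0.482  0.0059 0.1056] head -10.69 gap 0.0129 F [11.2 -2.5 -5.6] 
yaw first 0.0 then tool shift [-0.  0.  0.]
wall [(np.float64(-0.008), np.float64(-0.105)), (np.float64(-0.004), np.float64(-0.105)), (np.float64(0.012), np.float64(-0.055)), (np.float64(0.016), np.float64(-0.055)), (np.float64(0.024), np.float64(-0.054)), (np.float64(0.028), np.float64(-0.053)), (np.float64(0.032), np.float64(-0.053)), (np.float64(0.036), np.float64(-0.052)), (np.float64(0.04), np.float64(-0.052)), (np.float64(0.044), np.float64(-0.051)), (np.float64(0.048), np.float64(-0.051)), (np.float64(0.052), np.float64(-0.05)), (np.float64(0.056), np.float64(-0.05)), (np.float64(0.06), np.float64(-0.049)), (np.float64(0.064), np.float64(-0.048)), (np.float64(0.068), np.float64(-0.048)), (np.float64(0.072), np.float64(-0.047)), (np.float64(0.076), np.float64(-0.046)), (np.float64(0.08), np.float64(-0.046)), (np.float64(0.084), np.float64(-0.046)), (np.float64(0.088), np.float64(-0.063)), (np.float64(0.092), np.float64(-0.079)), (np.float64(0.096), np.float64(-0.079)), (np.float64(0.1), np.float64(-0.
[... 704 characters left out ...]
)), (np.float64(0.08), np.float64(-0.046)), (np.float64(0.084), np.float64(-0.046)), (np.float64(0.088), np.float64(-0.065)), (np.float64(0.092), np.float64(-0.079)), (np.float64(0.096), np.float64(-0.078)), (np.float64(0.1), np.float64(-0.078))]
0.008 [-0.057 -0.057 -0.056 -0.055] ; 0.016 [-0.078 -0.068 -0.056 -0.027] ; 0.024 [-0.089 -0.081 -0.067 -0.054] ; 0.032 [-0.09  -0.089 -0.088 -0.087] ; 0.04 [-0.089 -0.088 -0.087 -0.067] ; 0.048 [-0.087 -0.086 -0.085 -0.065] ; 0.056 [-0.086 -0.071 -0.067 -0.063] ; 0.064 [-0.084 -0.066 -0.064 -0.062] ; 0.072 [-0.083 -0.071 -0.065 -0.062] ; 0.08 [-0.082 -0.08  -0.063 -0.06 ] ; 0.088 [-0.081 -0.08  -0.061 -0.059] ; 0.096 [-0.08  -0.079 -0.078 -0.061] ;
```

Tilted about 9° mouth-up. Lifting, turning, and carrying sideways with the side walls guarding the motion.

Call:
jog_arm(rows=[{"linear": [0,-0.002,-0.004],"yaw": 0},{"linear": [0,0,-0.01],"yaw": 0},{"linear": [0,0,-0.015],"yaw": 0},{"linear": [0,0,-0.018],"yaw": 0},{"linear": [0,0,-0.015],"yaw": 0},{"linear": [0,0,-0.008],"yaw": -0.03},{"linear": [0,0,0],"yaw": -0.06},{"linear": [0,0,0],"yaw": -0.08},{"linear": [0,0,0],"yaw": -0.08},{"linear": [0,0,0],"yaw": -0.05},{"linear": [0.003,0,0],"yaw": -0.026},{"linear": [0.007,0,0],"yaw": 0}])

```text
t: 14.0
position: [0.4805, -0.0036, 0.174]
ee_rot: [[0.14, -0.99, -0.0], [-0.99, -0.14, -0.0], [0.0, 0.0, -1.0]]
wrist_force: [-0.2, 0.7, -3.1]
finger_gap: 0.0129
```

Call:
jog_arm(rows=[{"linear": [0.014,0,0],"yaw": 0},{"linear": [0.02,0,0],"yaw": 0},{"linear": [0.026,0,0],"yaw": 0},{"linear": [0.03,0,0],"yaw": 0},{"linear": [0.032,0,0],"yaw": 0},{"linear": [0.032,0,0],"yaw": 0},{"linear": [0.03,0,0],"yaw": 0},{"linear": [0.026,0,0],"yaw": 0},{"linear": [0.02,0,0],"yaw": 0},{"linear": [0.014,0,0],"yaw": 0},{"linear": [0.007,0,0],"yaw": 0},{"linear": [0.002,0,0],"yaw": 0}])

```text
t: 15.5
position: [0.5159, -0.2539, 0.174]
ee_rot: [[0.139, -0.99, -0.0], [-0.99, -0.139, 0.0], [-0.0, 0.0, -1.0]]
wrist_force: [0.2, 1.1, -2.3]
finger_gap: 0.013
```

Call:
jog_arm(rows=[{"linear": [0,0,0],"yaw": 0},{"linear": [0,0,0],"yaw": 0},{"linear": [0,0,0],"yaw": 0}])

```text
t: 15.88
position: [0.516, -0.2536, 0.1742]
ee_rot: [[0.14, -0.99, 0.0], [-0.99, -0.14, -0.0], [0.0, -0.0, -1.0]]
wrist_force: [-0.3, -0.4, -2.1]
finger_gap: 0.0127
```

Run:
```python
from h import *
to(.5255,-.2569,.17,8)
c=cap("wrist","w8.png");p=P(c);np.save("w8.npy",p);r=p.reshape(-1,3)
s=robot.sense()
def circ(r,n):
    m=(r[:,2]>.040)&(r[:,2]<.050)&(np.hypot(r[:,0]-.578,r[:,1]+.25)<.095)&(np.hypot(r[:,0]-.578,r[:,1]+.25)>.06)
    q=r[m,:2];A=np.c_[2*q,np.ones(len(q))];x=np.linalg.lstsq(A,(q**2).sum(1),rcond=None)[0]
    print(n,len(q),"centre",x[:2].round(4),"R",np.sqrt(x[2]+x[0]**2+x[1]**2).round(4))
circ(r,"wrist");circ(np.load("top0.npy").reshape(-1,3),"top");circ(np.load("side0.npy").reshape(-1,3),"side")
```

```text
t 15.88 pos [ 0.516  -0.2536  0.1742] head 8.04 gap 0.0127 F [-0.3 -0.4 -2.1] 
yaw first 0.0008 then tool shift [ 0.0046 -0.0089  0.0042]
wrist 4625 centre [ 0.5769 -0.249 ] R 0.0767
top 355 centre [ 0.5769 -0.2511] R 0.0771
side 187 centre [ 0.5781 -0.2464] R 0.0772
```

View pics/w8.png

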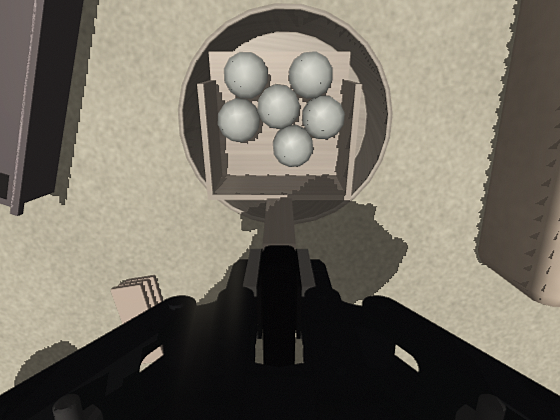

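All six are aboard over the dish, centre measured at (0.577, −0.249). I'll lower in, push the lip against the far wall to pitch the mouth down, then withdraw.

Call:
jog_arm(rows=[{"linear": [0.002,0,0.006],"yaw": 0},{"linear": [0.002,0,0.012],"yaw": 0},{"linear": [0,0,0.014],"yaw": 0},{"linear": [0,0,0.014],"yaw": 0},{"linear": [0,0,0.009],"yaw": 0},{"linear": [0,0,0.003],"yaw": 0},{"linear": [0,-0.004,0],"yaw": 0},{"linear": [0,-0.006,0],"yaw": 0},{"linear": [0,-0.006,0],"yaw": 0},{"linear": [0,-0.005,0],"yaw": 0},{"linear": [0,-0.004,0],"yaw": 0},{"linear": [0,-0.004,0],"yaw": 0}])

```text
t: 17.42
position: [0.5405, -0.2543, 0.1164]
ee_rot: [[0.14, -0.99, -0.012], [-0.99, -0.14, 0.0], [-0.002, 0.011, -1.0]]
wrist_force: [-28.3, -4.3, 16.5]
finger_gap: 0.0134
```

Call:
jog_arm(rows=[{"linear": [0,-0.004,0],"yaw": 0},{"linear": [0,-0.004,0],"yaw": 0},{"linear": [0,-0.004,0],"yaw": 0},{"linear": [0,-0.004,0],"yaw": 0},{"linear": [0,-0.004,0],"yaw": 0},{"linear": [0,-0.004,-0.001],"yaw": 0},{"linear": [0,-0.004,-0.002],"yaw": 0},{"linear": [0,0,0],"yaw": 0}])

```text
t: 18.42
position: [0.5714, -0.2497, 0.119]
ee_rot: [[0.14, -0.99, -0.004], [-0.99, -0.14, 0.001], [-0.001, 0.004, -1.0]]
wrist_force: [-6.6, -0.2, 1.7]
finger_gap: 0.0132
```

```bash
cat > dish.py <<'E'
from h import *
import sys
n=sys.argv[1];s=robot.sense();p=P(cap("wrist",n+".png"));np.save(n+".npy",p);p=p.reshape(-1,3);R=s["ee_rot"]
to(.577,-.249,.12)
q=(p-s["position"])@R; x,y,h=-q[:,1],-q[:,0],-q[:,2]
for lo,hi in((.0365,.0415),(-.0415,-.0365)):
    o=[]
    for b in np.arange(-.01,.1,.008):
        m=(x>=b)&(x<b+.008)&(y>lo)&(y<hi)&(h>-.14)&(h<-.0)
        if m.sum()>8:o.append((round(float(b)+.004,3),round(float(np.percentile(h[m],90)),3)))
    print("wall",o)
d=np.hypot(p[:,0]-.577,p[:,1]+.249)
E
python3 dish.py w9
```

```text
t 18.48 pos [ 0.5714 -0.2497  0.119 ] head 8.04 gap 0.0131 F [-6.   0.1  1.5] 
yaw first 0.0 then tool shift [ 0.0001 -0.0056 -0.001 ]
wall [(-0.006, -0.078), (0.002, -0.058), (0.01, -0.059), (0.018, -0.061), (0.026, -0.063), (0.034, -0.064), (0.042, -0.066), (0.05, -0.067), (0.058, -0.069), (0.066, -0.08), (0.074, -0.073), (0.082, -0.118), (0.09, -0.118), (0.098, -0.118)]
wall [(0.002, -0.058), (0.01, -0.059), (0.018, -0.061), (0.026, -0.062), (0.034, -0.064), (0.042, -0.066), (0.05, -0.067), (0.058, -0.069), (0.066, -0.083), (0.074, -0.073), (0.082, -0.118), (0.09, -0.118), (0.098, -0.118)]
```

Pitched about −10°. Continuing to about −22°, then withdrawing.

Call:
jog_arm(rows=[{"linear": [0,-0.004,-0.002],"yaw": 0},{"linear": [0,-0.004,-0.002],"yaw": 0},{"linear": [0,-0.004,-0.002],"yaw": 0},{"linear": [0,-0.004,-0.002],"yaw": 0},{"linear": [0,-0.004,-0.002],"yaw": 0},{"linear": [0,-0.003,-0.001],"yaw": 0},{"linear": [0,0,0],"yaw": 0},{"linear": [0,0.004,-0.002],"yaw": 0},{"linear": [0,0.006,0],"yaw": 0},{"linear": [0,0.006,0],"yaw": 0},{"linear": [0,0.006,0],"yaw": 0},{"linear": [0,0,0],"yaw": 0}])

```text
t: 19.98
position: [0.5734, -0.2501, 0.1323]
ee_rot: [[0.139, -0.99, -0.0], [-0.99, -0.139, -0.0], [0.0, 0.0, -1.0]]
wrist_force: [-1.6, 0.0, -3.2]
finger_gap: 0.0131
```

```bash
python3 dish.py w10
```

```text
t 20.02 pos [ 0.5736 -0.2501  0.1323] head 7.99 gap 0.0130 F [-0.9 -0.1 -1.8] 
yaw first 0.0 then tool shift [-0.0006 -0.0035  0.0123]
wall [(-0.006, -0.059), (0.002, -0.062), (0.01, -0.065), (0.018, -0.069), (0.026, -0.072), (0.034, -0.075), (0.042, -0.078), (0.05, -0.105), (0.058, -0.105), (0.066, -0.088), (0.074, -0.087), (0.082, -0.132), (0.09, -0.132), (0.098, -0.132)]
wall [(-0.006, -0.059), (0.002, -0.062), (0.01, -0.065), (0.018, -0.068), (0.026, -0.071), (0.034, -0.075), (0.042, -0.078), (0.05, -0.127), (0.058, -0.126), (0.066, -0.088), (0.074, -0.087), (0.082, -0.131), (0.09, -0.132), (0.098, -0.132)]
```

View pics/w10.png

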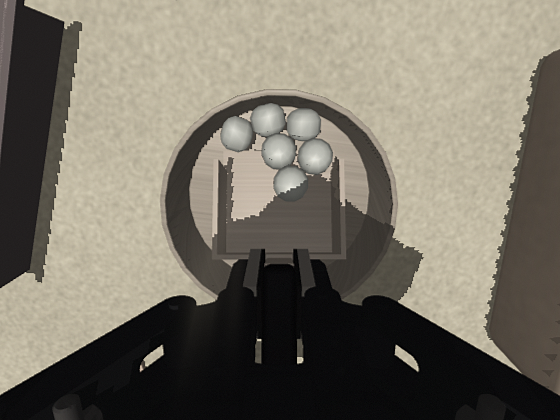

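Ice is sliding out: three pieces are clear of the lip and the rest are following. Withdrawing further, a little brisker.

Call:
jog_arm(rows=[{"linear": [0,0.01,0],"yaw": 0},{"linear": [0,0.01,0],"yaw": 0},{"linear": [0,0.01,0],"yaw": 0},{"linear": [0,0,0],"yaw": 0},{"linear": [0,0,0],"yaw": 0},{"linear": [0,0,-0.005],"yaw": 0},{"linear": [0,0,-0.01],"yaw": 0},{"linear": [0,0,0],"yaw": 0}])

```text
t: 21.02
position: [0.545, -0.2544, 0.1485]
ee_rot: [[0.139, -0.99, 0.002], [-0.99, -0.139, -0.002], [0.002, -0.002, -1.0]]
wrist_force: [-0.3, -0.7, -1.7]
finger_gap: 0.0131
```

```bash
python3 dish.py w11
python3 - <<'E'
from h import *
p=np.load("w11.npy");d=np.hypot(p[...,0]-.577,p[...,1]+.249)
m=((d<.068)&(p[...,2]>.020)&(p[...,2]<.033)).astype(np.uint8)
n,l,st,c=cv2.connectedComponentsWithStats(m)
for i in range(1,n):
    if st[i,4]>60:print(st[i,4],c[i].round(),np.nanmean(p[l==i],0).round(3))
a=cv2.imread("pics/w11.png");cv2.imwrite("pics/w11c.png",a[40:320,130:430])
E
```

```text
t 21.07 pos [ 0.5447 -0.2542  0.1479] head 8.02 gap 0.0131 F [-0.4 -0.6 -1.7] 
yaw first 0.0 then tool shift [-0.0007 -0.0327  0.0279]
wall [(-0.006, -0.059), (0.002, -0.062), (0.01, -0.065), (0.018, -0.069), (0.026, -0.072), (0.034, -0.075), (0.042, -0.078), (0.05, -0.125), (0.058, -0.126), (0.09, -0.124), (0.098, -0.104)]
wall [(-0.006, -0.058), (0.002, -0.062), (0.01, -0.065), (0.018, -0.068), (0.026, -0.071), (0.034, -0.075), (0.042, -0.078), (0.09, -0.118), (0.098, -0.104)]
4596 [287. 110.] [ 0.616 -0.25   0.027]
748 [210. 136.] [ 0.59  -0.197  0.026]
```

View pics/w11c.png

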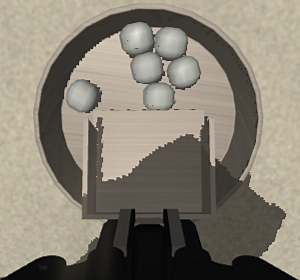

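All six pieces are in the dish and the scoop is empty, still pitched about 22° nose-down, which suits hanging. I've used all 12 views, so checks from here are numeric. Lifting and moving towards the hook.

Call:
jog_arm(rows=[{"linear": [0,0,-0.02],"yaw": 0},{"linear": [0,0,-0.03],"yaw": 0.05},{"linear": [0,0,-0.03],"yaw": 0.05},{"linear": [-0.01,0,-0.008],"yaw": 0},{"linear": [-0.025,0,0],"yaw": 0},{"linear": [-0.035,0,0],"yaw": 0},{"linear": [-0.04,0,0],"yaw": 0},{"linear": [-0.04,0,0],"yaw": 0},{"linear": [-0.04,0,0],"yaw": 0},{"linear": [-0.04,0,0],"yaw": 0},{"linear": [-0.04,0,0],"yaw": 0},{"linear": [-0.04,0,0],"yaw": 0}])

```text
t: 22.58
position: [0.53, 0.0586, 0.2334]
ee_rot: [[0.042, -0.999, -0.003], [-0.999, -0.042, 0.0], [-0.001, 0.003, -1.0]]
wrist_force: [0.6, -0.0, -1.8]
finger_gap: 0.0129
```

Call:
jog_arm(rows=[{"linear": [-0.04,0,0],"yaw": 0},{"linear": [-0.035,0,0],"yaw": 0},{"linear": [-0.03,0,0],"yaw": 0},{"linear": [-0.02,0,0],"yaw": 0},{"linear": [-0.01,0,0],"yaw": 0},{"linear": [0,0,0],"yaw": 0},{"linear": [0,0,0],"yaw": 0}])

```text
t: 23.45
position: [0.5266, 0.1898, 0.2349]
ee_rot: [[0.039, -0.999, -0.0], [-0.999, -0.039, -0.001], [0.0, 0.0, -1.0]]
wrist_force: [-0.3, 0.6, -1.9]
finger_gap: 0.0133
```

```bash
cat > ring.py <<'E'
from h import *
import sys
s=robot.sense();R=s["ee_rot"]
for n in("side","top"):
    c=cap(n,sys.argv[1]+n+".png");p=P(c);np.save(sys.argv[1]+n+".npy",p);p=p.reshape(-1,3)
    q=(p-s["position"])@R; x,y,h=-q[:,1],-q[:,0],-q[:,2]
    m=(abs(y)<.02)&(x<-.055)&(x>-.15)&(h>-.02)&(h<.11)
    X,Y,H=x[m],y[m],h[m]
    if m.sum()<10: print(n,"few",m.sum());continue
    A=np.c_[2*X,2*H,np.ones(len(X))]
    for _ in range(4):
        v=np.linalg.lstsq(A,X**2+H**2,rcond=None)[0];r=np.sqrt(v[2]+v[0]**2+v[1]**2)
        e=abs(np.hypot(X-v[0],H-v[1])-r);k=e<.006;X,Y,H,A=X[k],Y[k],H[k],A[k]
    print(n,len(X),"ring rel fwd %.4f up %.4f R %.4f y %.4f"%(v[0],v[1],r,np.median(Y)))
E
python3 ring.py r1; python3 -c "
from h import *
to(.5606,.255,.2364,2.3)
p=np.load('r1side.npy').reshape(-1,3)
for x0,x1,y0,y1,n in((.62,.8,.1,.25,'bottle'),):
  m=(p[:,0]>x0)&(p[:,0]<x1)&(p[:,1]>y0)&(p[:,1]<y1)&(p[:,2]>.06)&(p[:,2]<.2);print(n,p[m].min(0),p[m].max(0))
  t=np.load('top0.npy').reshape(-1,3);m=(t[:,0]>x0)&(t[:,0]<x1)&(t[:,1]>y0)&(t[:,1]<y1)&(t[:,2]>.06);print(t[m].min(0),t[m].max(0))"
```

```text
side 179 ring rel fwd -0.0988 up 0.0423 R 0.0280 y 0.0039
top 169 ring rel fwd -0.0966 up 0.0440 R 0.0275 y -0.0034
t 23.55 pos [0.5267 0.1897 0.2351] head 2.21 gap 0.0133 F [ 0.1  0.3 -1.3] 
yaw first -0.0016 then tool shift [-0.0639 -0.0365 -0.0013]
bottle [0.69812317 0.14800468 0.06108503] [0.75566446 0.20845217 0.17252997]
[0.69950695 0.13775369 0.06075274] [0.76094354 0.19941696 0.17423255]
```

Call:
jog_arm(rows=[{"linear": [0,-0.013,0],"yaw": -0.002},{"linear": [0,-0.013,0],"yaw": 0},{"linear": [0,-0.013,0],"yaw": 0},{"linear": [-0.01,0,0],"yaw": 0},{"linear": [-0.013,0,0],"yaw": 0},{"linear": [-0.013,0,0],"yaw": 0},{"linear": [-0.01,0,0],"yaw": 0},{"linear": [0,0,0],"yaw": 0},{"linear": [0,0,0],"yaw": 0}])

```text
t: 24.68
position: [0.5635, 0.2381, 0.2351]
ee_rot: [[0.042, -0.999, -0.0], [-0.999, -0.042, -0.0], [0.0, 0.0, -1.0]]
wrist_force: [-0.8, 0.1, -1.1]
finger_gap: 0.013
```

```bash
python3 ring.py r2
python3 - <<'E'
from h import *
to(.561,.331,.235,2.3)
s=robot.sense();R=s["ee_rot"]
for n in("r2side","r2top","side0","top0"):
    p=np.load(n+".npy").reshape(-1,3);q=(p-s["position"])@R;x,y,h=-q[:,1],-q[:,0],-q[:,2]
    m=(abs(x+.0975)<.03)&(y>.02)&(y<.16)&(abs(h-.038)<.035)
    print(n,m.sum(),[(round(float(b),3),(x[k].mean().round(4),np.percentile(h[k],95).round(4))) for b in np.arange(.03,.13,.02) for k in [m&(y>=b)&(y<b+.02)] if k.sum()>4], "tip y",y[m].min().round(4) if m.sum() else 0)
E
```

```text
side 171 ring rel fwd -0.0987 up 0.0430 R 0.0280 y 0.0041
top 179 ring rel fwd -0.0967 up 0.0450 R 0.0272 y -0.0031
t 24.77 pos [0.5636 0.2378 0.2351] head 2.37 gap 0.0132 F [-0.9 -0.3 -1.6] 
yaw first 0.0012 then tool shift [-0.0932 -0.0011  0.0001]
r2side 202 [(0.05, (np.float64(-0.0977), np.float64(0.0502))), (0.07, (np.float64(-0.0983), np.float64(0.0411))), (0.09, (np.float64(-0.0981), np.float64(0.04))), (0.11, (np.float64(-0.0983), np.float64(0.041)))] tip y 0.0566
r2top 222 [(0.05, (np.float64(-0.0965), np.float64(0.0519))), (0.07, (np.float64(-0.0968), np.float64(0.0412))), (0.09, (np.float64(-0.0956), np.float64(0.0413)))] tip y 0.0524
side0 201 [(0.05, (np.float64(-0.0976), np.float64(0.0512))), (0.07, (np.float64(-0.0979), np.float64(0.0408))), (0.09, (np.float64(-0.0983), np.float64(0.0403))), (0.11, (np.float64(-0.098), np.float64(0.0396)))] tip y 0.0541
top0 311 [(0.05, (np.float64(-0.0966), np.float64(0.0519))), (0.07, (np.float64(-0.0968), np.float64(0.0413))), (0.09, (np.float64(-0.096), np.float64(0.0407))), (0.11, (np.float64(-0.0971), np.float64(0.0411)))] tip y 0.0527
```

The ring lines up with the arm in both cameras (within 1 mm fore-aft, about 11 mm clearance vertically). Inserting.

Call:
jog_arm(rows=[{"linear": [-0.008,0,0],"yaw": 0},{"linear": [-0.012,0,0],"yaw": 0},{"linear": [-0.012,0,0],"yaw": 0},{"linear": [-0.012,0,0],"yaw": 0},{"linear": [-0.012,0,0],"yaw": 0},{"linear": [-0.012,0,0],"yaw": 0},{"linear": [-0.012,0,0],"yaw": 0},{"linear": [-0.01,0,0],"yaw": 0},{"linear": [-0.004,0,0],"yaw": 0},{"linear": [0,0,0],"yaw": 0}])

```text
t: 26.02
position: [0.5596, 0.3322, 0.235]
ee_rot: [[0.042, -0.999, -0.0], [-0.999, -0.042, -0.0], [0.0, 0.0, -1.0]]
wrist_force: [-0.3, 0.3, -1.8]
finger_gap: 0.0132
```

```bash
python3 ring.py r3; python3 -c "
from h import *
to(.561,.331,.235,2.3)"
```

```text
side 169 ring rel fwd -0.0996 up 0.0436 R 0.0261 y 0.0039
top 29 ring rel fwd -0.1020 up 0.0544 R 0.0169 y 0.0139
t 26.12 pos [0.5597 0.3318 0.2351] head 2.38 gap 0.0130 F [-0.4 -0.2 -1.6] 
yaw first 0.0014 then tool shift [ 0.0008 -0.0013  0.0001]
```

Ring is on the arm with no contact force. Lowering onto the arm, then arcing down so the scoop rotates towards its hanging attitude.

Call:
jog_arm(rows=[{"linear": [0,0,0.007],"yaw": 0},{"linear": [0,0,0.007],"yaw": 0},{"linear": [0,0,0.006],"yaw": 0},{"linear": [0,0,0.003],"yaw": 0},{"linear": [0,0.002,0.005],"yaw": 0},{"linear": [0,0.002,0.005],"yaw": 0},{"linear": [0,0.003,0.005],"yaw": 0},{"linear": [0,0.003,0.005],"yaw": 0},{"linear": [0,0.003,0.004],"yaw": 0},{"linear": [0,0,0],"yaw": 0}])

```text
t: 27.38
position: [0.5468, 0.3319, 0.1894]
ee_rot: [[0.042, -0.999, 0.002], [-0.999, -0.042, 0.001], [-0.001, -0.002, -1.0]]
wrist_force: [-0.8, 0.3, 4.3]
finger_gap: 0.0133
```

```bash
python3 ring.py r4; python3 dish.py w12
```

```text
side 217 ring rel fwd -0.0903 up 0.0656 R 0.0260 y 0.0040
top 74 ring rel fwd -0.0872 up 0.0900 R 0.0088 y 0.0042
t 27.52 pos [0.5469 0.3319 0.1895] head 2.40 gap 0.0133 F [-1.   0.3  5.3] 
yaw first 0.0 then tool shift [ 0.5817 -0.0058  0.0695]
wall [(-0.006, -0.066), (0.002, -0.071), (0.01, -0.077), (0.018, -0.081)]
wall [(-0.006, -0.066), (0.002, -0.071), (0.01, -0.076), (0.018, -0.081)]
```

Call:
jog_arm(rows=[{"linear": [0,0.003,0.004],"yaw": 0},{"linear": [0,0.003,0.004],"yaw": 0},{"linear": [0,0.003,0.004],"yaw": 0},{"linear": [0,0.002,0.003],"yaw": 0},{"linear": [0,0,0],"yaw": 0}])

```text
t: 28.15
position: [0.5366, 0.3316, 0.1747]
ee_rot: [[0.042, -0.999, 0.004], [-0.999, -0.042, 0.002], [-0.002, -0.004, -1.0]]
wrist_force: [2.9, -0.1, 5.1]
finger_gap: 0.0129
```

```bash
python3 ring.py r5; python3 dish.py w13
```

```text
side 228 ring rel fwd -0.0802 up 0.0800 R 0.0255 y 0.0038
top 103 ring rel fwd -0.0816 up 0.0961 R 0.0140 y -0.0015
t 28.30 pos [0.5367 0.3315 0.1748] head 2.38 gap 0.0132 F [ 2.  -0.   5.7] 
yaw first 0.0 then tool shift [ 0.5817 -0.0161  0.0548]
wall [(-0.006, -0.073), (0.002, -0.081), (0.01, -0.087)]
wall [(-0.006, -0.073), (0.002, -0.08), (0.01, -0.087)]
```

Pitch about 41° nose-down, 6 N on the hook. Easing the jaws open gradually so the scoop settles.

Call:
jog_arm(rows=[{"linear": [0,0,0],"yaw": 0},{"linear": [0,0,0],"yaw": 0},{"linear": [0,0,0],"yaw": 0},{"linear": [0,0,0],"yaw": 0}], hand=0.16)

```text
t: 28.8
position: [0.5356, 0.3311, 0.173]
ee_rot: [[0.042, -0.999, -0.0], [-0.999, -0.042, -0.0], [0.0, 0.0, -1.0]]
wrist_force: [-0.5, -0.0, 2.3]
finger_gap: 0.0142
```

```bash
python3 dish.py w14|head -4; python3 ring.py r6
```

```text
t 28.85 pos [0.5356 0.3311 0.173 ] head 2.40 gap 0.0137 F [1.  0.5 2.5] 
yaw first 0.0 then tool shift [ 0.5813 -0.0171  0.053 ]
wall [(-0.006, -0.074), (0.002, -0.082)]
wall [(-0.006, -0.074), (0.002, -0.081)]
side 218 ring rel fwd -0.0789 up 0.0816 R 0.0253 y 0.0038
top 97 ring rel fwd -0.0802 up 0.0993 R 0.0127 y -0.0017
```

Call:
jog_arm(rows=[{"linear": [0,0,0],"yaw": 0},{"linear": [0,0,0],"yaw": 0},{"linear": [0,0,0],"yaw": 0},{"linear": [0,0,0],"yaw": 0}], hand=0.18)

```text
t: 29.45
position: [0.5356, 0.3311, 0.173]
ee_rot: [[0.042, -0.999, -0.0], [-0.999, -0.042, -0.0], [0.0, 0.0, -1.0]]
wrist_force: [-0.9, -0.3, 0.4]
finger_gap: 0.0152
```

Call:
jog_arm(rows=[{"linear": [0,0,0],"yaw": 0},{"linear": [0,0,0],"yaw": 0},{"linear": [0,0,0],"yaw": 0},{"linear": [0,0,0],"yaw": 0},{"linear": [0,0,0],"yaw": 0},{"linear": [0,0,0],"yaw": 0}], hand=0.4)

```text
t: 30.2
position: [0.5357, 0.3311, 0.1731]
ee_rot: [[0.042, -0.999, 0.0], [-0.999, -0.042, -0.0], [0.0, -0.0, -1.0]]
wrist_force: [0.3, 0.2, -0.7]
finger_gap: 0.0344
```

```bash
cat > hang.py <<'E'
from h import *
import sys
o=np.array([.4625,.332]);print("t",robot.sense()["t"])
for n in("side","side"):
    c=cap(n,sys.argv[1]+n+".png");p=P(c);np.save(sys.argv[1]+n+".npy",p);p=p.reshape(-1,3)
    m=(abs(p[:,0]-.4625)<.2)&(abs(p[:,1]-.332)<.05)&(p[:,2]>.02)&(p[:,2]<.26)
    q=p[m]
    print(n,m.sum(),"min z",np.percentile(q[:,2],1).round(3))
    for z in np.arange(.03,.29,.02):
        k=q[(q[:,2]>=z)&(q[:,2]<z+.02)]
        if len(k)>3:print("  z%.2f"%z,len(k),"x",np.percentile(k[:,0],[5,50,95]).round(3),"y",np.percentile(k[:,1],[5,50,95]).round(3))
E
python3 hang.py h1
```

```text
t 30.2
side 2176 min z 0.046
  z0.03 40 x [0.432 0.434 0.437] y [0.294 0.336 0.365]
  z0.05 114 x [0.425 0.43  0.449] y [0.293 0.346 0.369]
  z0.07 162 x [0.417 0.424 0.454] y [0.298 0.365 0.37 ]
  z0.09 177 x [0.409 0.416 0.447] y [0.295 0.365 0.369]
  z0.11 516 x [0.41  0.426 0.442] y [0.293 0.335 0.368]
  z0.13 152 x [0.439 0.465 0.489] y [0.324 0.333 0.337]
  z0.15 117 x [0.48  0.528 0.544] y [0.309 0.333 0.362]
  z0.17 152 x [0.473 0.528 0.544] y [0.309 0.332 0.363]
  z0.19 174 x [0.466 0.526 0.544] y [0.297 0.336 0.38 ]
  z0.21 166 x [0.459 0.524 0.547] y [0.287 0.337 0.38 ]
  z0.23 251 x [0.434 0.521 0.538] y [0.285 0.33  0.377]
  z0.25 155 x [0.427 0.525 0.534] y [0.295 0.336 0.379]
side 2189 min z 0.046
  z0.03 35 x [0.431 0.433 0.435] y [0.292 0.332 0.366]
  z0.05 115 x [0.424 0.428 0.448] y [0.296 0.345 0.369]
  z0.07 170 x [0.416 0.423 0.454] y [0.296 0.366 0.37 ]
  z0.09 184 x [0.408 0.414 0.445] y [0.297 0.364 0.369]
  z0.11 512 x [0.409 0.424 0.441] y [0.292 0.334 0.368]
  z0.13 156 x [0.438 0.463 0.486] y [0.324 0.332 0.338]
  z0.15 114 x [0.479 0.526 0.545] y [0.309 0.332 0.362]
  z0.17 153 x [0.472 0.528 0.544] y [0.309 0.334 0.364]
  z0.19 175 x [0.465 0.526 0.544] y [0.299 0.336 0.38 ]
  z0.21 170 x [0.458 0.523 0.548] y [0.286 0.337 0.38 ]
  z0.23 245 x [0.432 0.521 0.54 ] y [0.285 0.33  0.377]
  z0.25 160 x [0.429 0.525 0.534] y [0.294 0.337 0.377]
```

The scoop hangs by its ring and has nearly settled. Backing the gripper straight out, then up.

Call:
jog_arm(rows=[{"linear": [0,-0.01,0],"yaw": 0},{"linear": [0,-0.025,0],"yaw": 0},{"linear": [0,-0.03,0],"yaw": 0},{"linear": [0,-0.02,-0.02],"yaw": 0},{"linear": [0,0,-0.05],"yaw": 0},{"linear": [0,0,-0.05],"yaw": 0},{"linear": [0.03,0,-0.03],"yaw": 0},{"linear": [0.04,0,0],"yaw": 0},{"linear": [0.04,0,0],"yaw": 0},{"linear": [0.04,0,0],"yaw": 0},{"linear": [0.04,0,0],"yaw": 0},{"linear": [0,0,0],"yaw": 0}])

```text
t: 31.8
position: [0.6293, 0.1417, 0.3233]
ee_rot: [[0.038, -0.999, 0.0], [-0.999, -0.038, -0.001], [0.001, -0.0, -1.0]]
wrist_force: [0.2, 0.4, -0.2]
finger_gap: 0.0342
```

Call:
jog_arm(rows=[{"linear": [0,0,0],"yaw": 0},{"linear": [0,0,0],"yaw": 0},{"linear": [0,0,0],"yaw": 0},{"linear": [0,0,0],"yaw": 0},{"linear": [0,0,0],"yaw": 0},{"linear": [0,0,0],"yaw": 0},{"linear": [0,0,0],"yaw": 0},{"linear": [0,0,0],"yaw": 0},{"linear": [0,0,0],"yaw": 0},{"linear": [0,0,0],"yaw": 0},{"linear": [0,0,0],"yaw": 0},{"linear": [0,0,0],"yaw": 0}])

```text
t: 33.3
position: [0.6285, 0.1448, 0.3231]
ee_rot: [[0.042, -0.999, -0.0], [-0.999, -0.042, -0.0], [0.0, 0.0, -1.0]]
wrist_force: [-0.2, 0.1, -0.0]
finger_gap: 0.0341
```

Run:
```python
from h import *
def st():
    c=cap("side");p=P(c);np.save("endside.npy",p);p=p.reshape(-1,3)
    q=p[(abs(p[:,0]-.4625)<.2)&(abs(p[:,1]-.332)<.05)&(p[:,2]>.02)&(p[:,2]<.25)]
    return q.mean(0).round(4),q.min(0).round(3),q.max(0).round(3)
for i in range(6):print(robot.sense()["t"],*st())
c=cap("top","end_top.png");p=P(c);t=np.load("top0.npy")
d=np.hypot(p[...,0]-.577,p[...,1]+.251)
m=((d<.068)&(p[...,2]>.018)&(p[...,2]<.035)).astype(np.uint8);n,l,s,ce=cv2.connectedComponentsWithStats(m)
print("dish ice px area",[(int(s[i,4]),ce[i].round(0)) for i in range(1,n) if s[i,4]>8], "in tub0 area",int(((t[158:262,275:355,2]>.018)&(t[158:262,275:355,2]<.033)).sum()))
th=np.radians(-10.9);c0,s0=np.cos(th),np.sin(th);dd=p[...,:2]-[.5932,-.0164];a=dd@[c0,s0];b=dd@[-s0,c0]
print("tub ice px now",int(((abs(a)<.088)&(abs(b)<.04)&(p[...,2]>.018)&(p[...,2]<.033)).sum()))
for nm,(u,v,w,h) in dict(bottle=(322,190,50,58),jar=(498,188,52,55),brush=(380,195,118,45),cass=(495,390,45,65)).items():
    A=np.array([u,v,u+w,v+h])*.7;A=A.astype(int);sl=np.s_[A[1]:A[3],A[0]:A[2]]
    i0=cv2.imread("pics/top0.png")[sl].astype(int);i1=c["img"][:,:,::-1][sl].astype(int)
    print(nm,"img diff mean",abs(i0-i1).mean().round(2),"dz",np.nanmedian(abs(p[sl][...,2]-t[sl][...,2])).round(4),"moved px",int((abs(p[sl][...,2]-t[sl][...,2])>.01).sum()))
```

```text
33.3 [0.483  0.3355 0.1419] [0.431 0.288 0.043] [0.527 0.373 0.249]
33.35 [0.4789 0.3363 0.139 ] [0.43  0.287 0.041] [0.527 0.372 0.25 ]
33.4 [0.4731 0.3374 0.1347] [0.429 0.288 0.038] [0.525 0.372 0.25 ]
33.45 [0.4662 0.3378 0.1305] [0.429 0.288 0.038] [0.523 0.372 0.25 ]
33.5 [0.4588 0.3378 0.1284] [0.426 0.286 0.038] [0.516 0.372 0.25 ]
33.55 [0.4522 0.3374 0.1271] [0.419 0.286 0.038] [0.511 0.372 0.249]
dish ice px area [(299, array([404., 199.])), (60, array([384., 207.]))] in tub0 area 516
tub ice px now 0
bottle img diff mean 48.65 dz 0.526 moved px 1389
jar img diff mean 17.59 dz 0.0019 moved px 0
brush img diff mean 28.07 dz 0.0026 moved px 459
cass img diff mean 19.59 dz 0.0019 moved px 0
```

The scoop is still swaying and the arm hides the bottle and brush. I'll move the arm aside and wait.

Call:
jog_arm(rows=[{"linear": [0.02,0.01,0],"yaw": 0},{"linear": [0.04,0.03,0],"yaw": 0},{"linear": [0.04,0.03,0],"yaw": 0},{"linear": [0.04,0.03,0],"yaw": 0},{"linear": [0.04,0.03,0],"yaw": 0},{"linear": [0.04,0.03,0],"yaw": 0},{"linear": [0.04,0.02,0],"yaw": 0},{"linear": [0.04,0,0],"yaw": 0},{"linear": [0.04,0,0],"yaw": 0},{"linear": [0.02,0,0],"yaw": 0},{"linear": [0,0,0],"yaw": 0},{"linear": [0,0,0],"yaw": 0}])

```text
t: 35.15
position: [0.4637, -0.2214, 0.3231]
ee_rot: [[0.042, -0.999, -0.0], [-0.999, -0.042, 0.001], [-0.001, 0.0, -1.0]]
wrist_force: [0.4, -0.4, 0.9]
finger_gap: 0.0342
```

Call:
jog_arm(rows=[{"linear": [0,0,0],"yaw": 0},{"linear": [0,0,0],"yaw": 0},{"linear": [0,0,0],"yaw": 0},{"linear": [0,0,0],"yaw": 0},{"linear": [0,0,0],"yaw": 0},{"linear": [0,0,0],"yaw": 0},{"linear": [0,0,0],"yaw": 0},{"linear": [0,0,0],"yaw": 0},{"linear": [0,0,0],"yaw": 0},{"linear": [0,0,0],"yaw": 0},{"linear": [0,0,0],"yaw": 0},{"linear": [0,0,0],"yaw": 0}])

```text
t: 36.65
position: [0.4637, -0.2224, 0.3231]
ee_rot: [[0.042, -0.999, 0.0], [-0.999, -0.042, -0.0], [0.0, -0.0, -1.0]]
wrist_force: [0.2, -0.5, -0.0]
finger_gap: 0.0341
```

Call:
jog_arm(rows=[{"linear": [0,0,0],"yaw": 0},{"linear": [0,0,0],"yaw": 0},{"linear": [0,0,0],"yaw": 0},{"linear": [0,0,0],"yaw": 0},{"linear": [0,0,0],"yaw": 0},{"linear": [0,0,0],"yaw": 0},{"linear": [0,0,0],"yaw": 0},{"linear": [0,0,0],"yaw": 0},{"linear": [0,0,0],"yaw": 0},{"linear": [0,0,0],"yaw": 0},{"linear": [0,0,0],"yaw": 0},{"linear": [0,0,0],"yaw": 0}])

```text
t: 38.15
position: [0.4637, -0.2224, 0.3231]
ee_rot: [[0.042, -0.999, -0.0], [-0.999, -0.042, -0.0], [0.0, 0.0, -1.0]]
wrist_force: [-0.0, 0.5, 0.4]
finger_gap: 0.0344
```

```bash
cat > fin.py <<'E'
from h import *
X=[]
for i in range(18):
    p=P(cap("side")).reshape(-1,3)
    # handle strip: angle by fitting handle points between z .13 and .21
    q=p[(abs(p[:,0]-.4625)<.12)&(abs(p[:,1]-.332)<.025)&(p[:,2]>.15)&(p[:,2]<.215)]
    f=np.polyfit(q[:,2],q[:,0],1);X.append((np.degrees(np.arctan(-f[0])).round(1)))
print("t",robot.sense()["t"],"handle angle from vertical (deg):",*X)
c=cap("top","end_top.png");p=P(c);t=np.load("top0.npy")
d=np.hypot(p[...,0]-.577,p[...,1]+.251)
m=(d<.068)&(p[...,2]>.018)&(p[...,2]<.035);print("dish ice px",int(m.sum()))
for nm,(u,v,w,h) in dict(bottle=(322,190,50,58),jar=(498,188,52,55),brush=(380,195,118,45),cass=(495,390,45,65)).items():
    A=(np.array([u,v,u+w,v+h])*.7).astype(int);sl=np.s_[A[1]:A[3],A[0]:A[2]]
    e=abs(p[sl][...,2]-t[sl][...,2]);i0=cv2.imread("pics/top0.png")[sl].astype(int);i1=c["img"][:,:,::-1][sl].astype(int)
    print(nm,"dz med",np.nanmedian(e).round(4),"px>10mm",int((e>.01).sum()),"img",np.median(abs(i0-i1)))
E
python3 fin.py
```

```text
t 39.05 handle angle from vertical (deg): 26.2 26.0 26.0 25.0 23.5 24.2 24.8 25.4 25.7 27.0 25.2 26.2 25.2 25.7 25.3 25.0 26.2 26.7
dish ice px 360
bottle dz med 0.0018 px>10mm 0 img 6.0
jar dz med 0.0021 px>10mm 0 img 7.0
brush dz med 0.0021 px>10mm 1 img 7.0
cass dz med 0.002 px>10mm 1 img 8.0
```

The sway is down to about 1–2°, the bystanders are unmoved, and the ice is in the dish. Handing in.

```bash
python3 -c "
from rig import ticket
print(ticket.close_job())"
```

```text
the job is handed in; nothing more can be done
None
```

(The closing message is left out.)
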